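# Take the long bread board out of a half-open slotted drawer

## Robot

A 6-joint arm with a two-finger parallel gripper is mounted at the origin on the work surface. World frame = base frame: x ahead of the robot, y to its left, z up, the work surface at z = 0. Lengths are in m, angles in degrees, forces in N, time in s.
With the tool pointing down it reaches from about 0.4 to 0.825 m from the base axis. Payload 7 kg.
Tool frame: the origin (TCP) lies midway between the tips of the shut fingers; the grasp point (between the pads) lies 19 mm behind it; z points along the fingers, y is the line along which they close (so a half turn about z gives the same grasp; the last joint's range is limited). The gripper opens to 88 mm and grips with 3 to 60 N. Pads are 19 mm wide; open, the fingers measure 130 mm over their backs; the gripper's body (78 mm by 193 mm) begins 47 mm behind the grasp point.
Start: joints at [-59.811, 20.546, 0.682, 0, -70.136, -16.507], TCP at [0.16, -0.656, 0.227] pointing down, gripper open.
Joint ranges: [-176.03, 176.03], [-82.01, 121.73], [-58.28, 71.71], [-173.87, 95.51], [-174.79, -0.11], [-173.66, 173.66]. Speed limits (degrees/s): [136.94, 136.94, 172.46, 180, 180, 180].

## Interface

Orientations are given as [roll, pitch, yaw] about the fixed x, y, z axes, in that order (R = Rz(yaw) Ry(pitch) Rx(roll)).
In Python, from plant import ctrl gives the robot as it stands. The module is installed in compiled form; this text tells all that it offers.
- The arm moves only by the tool send_rows, never from a script. Its argument "plan" is a list that holds one entry, the list of rows, each a list of 6 numbers: the shift along the tool's x, y, z in normalised numbers (1 is 40 cm), then the turn, a rotation vector about the tool's x, y, z in parts of the range, where 1.0 means 90 degrees. A call has 1 to 8 rows; each row is the pose to reach, as a shift and turn from the pose commanded when the call began, along the tool's axes at that moment; what a row does not reach only later rows make up. A row lasts 1/12 s, in which the tool goes at most 41.7 mm and 7.16 degrees, less where a joint would pass 70% of its speed; a pose out of reach is approached as far as the arm can. Shift and turn numbers lie between -1 and 1, and a call with a number outside is refused. A call with a gripper value outside its range is refused whole. "fingers" is the opening, from 0 (shut) to 1 (fully open), set as the call begins (left out, the last holds). The fingers move at their own pace and stop on an object; the grip force is fixed at half the most. Time passes only in rows, so rows that repeat a pose let the fingers close. It gives the time, the measured TCP pose, the force, the opening and the grip force at its end, in the units of the state.
- ctrl.get_obs(): the state, without advancing time (a new reading comes with each control period).
- ctrl.snapshot(name): name is "scene" or "top"; returns a dict with "img" (400x640x3 uint8, red, green, blue), "K" (3x3 intrinsics, pixels), "k1" (the pictures are not rectified: a ray, as slopes to the right and down, at radius r is drawn at 1 + k1 r^2 times it, then the intrinsics apply), "pose" (4x4, takes a point from camera to world coordinates). Camera axes: x right, y down, z forward; pixel columns grow to the right and rows downward; lengths in m; the calibration is good to about 2 mm. A picture is of the moment at which its call begins. There is no depth.
- ctrl.close_job(): hands the job in; it is judged then, once.
The state is a dict: "clock": time; "joint_pos": joint angles; "qvel": joint speeds; "tau": joint torques, N m; "tool_pos": TCP position; "orientation": TCP orientation; "force": force on the tool from outside, world axes, zero at the start; "moment": the same for the moment, N m; "opening": finger opening in m; "gripper_force": force on a finger pad.
Only numpy, scipy, OpenCV 4.12 (cv2) and the standard library are available. Lean on these libraries where they do the work, as an engineer would, in place of code of your own. Each camera call takes 0.05 s, during which the arm holds its last target. There are 200 camera calls.

## Task

The slotted drawer of the pantry chest is already out as far as it goes, but the long bread board on edge in it still reaches back under the chest's top. Take the board by its upper edge, tilt its front end up and draw it out slantwise through the gap between the chest's top and the drawer front, and finish while still holding it in the gripper, the whole board well above the chest's top and touching nothing else. Leave the two shorter boards in their slots, the jar and the tin where they stand, and the drawer open.

Things in the scene. Friction and masses are not known exactly. Their poses are not given: they have to be found in the camera images.
- chest: Low pine drawer chest, 375 deep x 496 wide x 189 mm high, fixed. Origin: on the worktop below the top panel's front edge, in the middle of the open drawer's bay. -x points out of the front (the way the drawer opens), y across, z up. The 18 mm top panel spans x = 0 to 375, y = -158 to 338 mm, its underside at z = 171, upper face at 189 mm. A closed second drawer, with a knob, is at +y.
- drawer (a joint): Slide of the open drawer: 0 = open against its stop (so it starts; it comes out no farther), growing in metres as it is pushed back in; friction about 12 N. At 0, in the chest's axes, its inside spans x = -190 (front panel) to 155 mm (back wall) and y = -124 to 124 mm, floor at z = 26 mm, side and back walls up to z = 118 mm. So the opening between top panel and drawer front is 190 mm long.
- drawer_front (a point): Middle of the upper inner edge of the open drawer's front panel, 163 mm above the worktop, axes as the chest's. The panel is 18 mm thick, 280 mm wide; a knob stands 27 mm out from it. Three slots run along the drawer (chest's x), at 0 and 62 mm either side of its middle (chest's y): each 17 mm wide between two wooden strips 6 mm thick and 30 mm high above the drawer's floor.
- long_board: Long bread board: plain brown wooden plank 330 long x 14 thick x 64 mm high, 0.15 to 0.3 kg, evenly heavy, standing loose on its long edge in any one of the three slots, on the drawer's floor (it may lean a little); the one board that reaches to within 12 mm of the drawer front. Origin: middle of its underside; x along it (+x to the back of the chest), y through its thickness, z up.
- long_board_front (a point): Middle of the long board's end face next to the drawer front (165 mm from its middle, half-way up its 64 mm height).
- long_board_rear (a point): Middle of the long board's other end face, the one under the chest's top.
- short_board: A shorter brown wooden board 220 long x 14 thick x 58 mm high standing on edge in another slot. Origin: middle of its underside, x along it. To be left there.
- grip_board: A small brown wooden board on edge in the remaining slot: blade 170 long x 14 thick x 60 mm high, with a tongue-like handle 24 mm high reaching 60 mm past the blade towards the drawer front. Origin: middle of the blade's underside, x along it. To be left there.
- jar: Glass jar with a steel cap, 72 mm diameter, 105 mm high, standing on the chest's top. Origin: centre of its underside. To be left there.
- tin: Tin, 76 mm diameter, 85 mm high, standing on the chest's top. Origin: centre of its underside. To be left there.
Mind the look-alikes: they are no part of the job. What is shaped like the jar but purple is not meant.

How it is judged:
By the outcome, as a careful person would: the job done as asked, in the order asked, and still so for the second after the job is handed in, while the arm keeps its last pose, push and grip.
It also fails if it takes over 42 s, if anything falls off the work surface, if the arm or the gripper's body presses on something with over 40 N, if the wrist force passes 120 N, or if a joint passes its speed limit or range.

## Working session

There is one attempt and no reset: what is moved stays moved. The work goes in short steps, Python scripts to look and compute and a tool call to move; the robot and the scene stay as the last step left them, time stands still between calls to the robot, and variables do not carry over. Pictures are saved under pics/ and viewed, at most 10 in all, crops included, and the job is handed in when it is done.

Besides the shell and the picture viewer there is one more tool, called in YAML: its name, and indented under it one key for each argument. send_rows: Moves the arm, as the interface text tells. Its arguments: {"type":"object","properties":{"plan":{"type":"array","items":{"type":"array","items":{"type":"array","items":{"type":"number"}}}},"fingers":{"type":"number"}},"required":["plan"]}

```bash
mkdir -p pics; cat > h.py <<'E'
import numpy as np,cv2
from plant import ctrl
def snap(n,f):
    s=ctrl.snapshot(n); np.savez(f'pics/{f}.npz',**s); cv2.imwrite(f'pics/{f}.png',s['img'][:,:,::-1]); return s
E
python3 - <<'E'
from h import *
for n in('scene','top'):
    s=snap(n,n+'0'); print(n,s['K'],s['k1'],s['pose'])
print(ctrl.get_obs())
E
```

```text
scene [[390.14684273   0.         322.64787226]
 [  0.         390.14684273 201.64581473]
 [  0.           0.           1.        ]] 0.013365784544244178 [[-0.14345213  0.81206173 -0.5656653   1.07412307]
 [ 0.98964249  0.11458532 -0.08647511 -0.08305721]
 [-0.00540619 -0.57221145 -0.8200883   1.01335634]
 [ 0.          0.          0.          1.        ]]
top [[382.87972139   0.         321.05268119]
 [  0.         382.87972139 198.60664422]
 [  0.           0.           1.        ]] 0.03195827489339658 [[-2.21222282e-02 -9.95744339e-01  8.94640595e-02  3.90298180e-01]
 [-9.99755083e-01  2.19782435e-02 -2.59432114e-03 -1.97545483e-01]
 [ 6.17017702e-04 -8.94995404e-02 -9.95986672e-01  1.01589251e+00]
 [ 0.00000000e+00  0.00000000e+00  0.00000000e+00  1.00000000e+00]]
{'clock': 0.1, 'joint_pos': array([-5.98097454e+01,  2.05872357e+01,  6.37551161e-01, -1.58495482e-02,
       -7.01347233e+01, -1.65076582e+01]), 'qvel': array([ 0.00641985, -0.09358212,  0.1389738 ,  0.10527225, -0.04197675,
       -0.04896039]), 'tau': array([-2.09174366e-03, -5.84163272e+01,  2.93752223e+01,  7.01570079e+00,
        1.01233352e-02, -4.93525954e-05]), 'tool_pos': array([ 0.15953278, -0.65542491,  0.2257122 ]), 'orientation': array([ 1.79914837e+02, -9.69975803e-03, -1.66322793e+02]), 'force': array([-0.3807592 , -0.80754834, -0.6527329 ]), 'moment': array([-0.01778131, -0.00014952,  0.0346749 ]), 'gripper_force': 0.0, 'opening': 0.08777227245874407}
```

View pics/scene0.png

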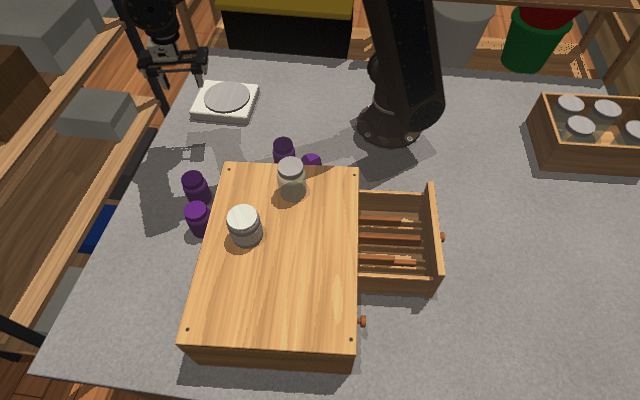

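View pics/top0.png

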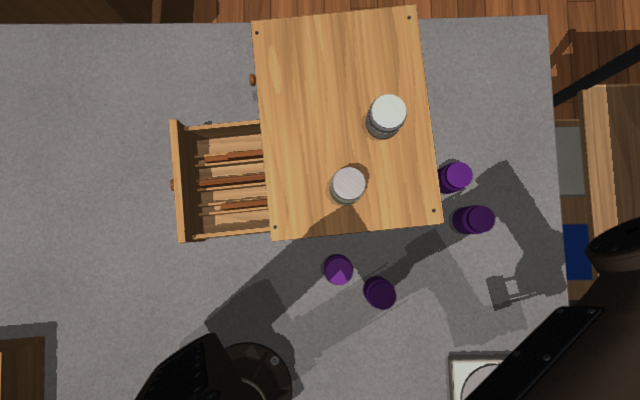

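The pictures show the chest opening to world +y, with its top-panel corners in the top view near (252,20), (416,6), (442,222) and (271,240). Three boards lie in the drawer at top-view rows of about 157, 181 and 204. The jar, the tin and the purple decoys are well away from it. Next I'll fit the chest pose and enlarge the drawer.

```bash
cat >> h.py <<'E'
def ray(s,uv):
    K=s['K'];uv=np.atleast_2d(uv).astype(float)
    d=cv2.undistortPoints(uv[:,None],K,np.array([float(s['k1']),0,0,0]))[:,0]
    P=s['pose']; return P[:3,3],np.c_[d,np.ones(len(d))]@P[:3,:3].T
def onz(s,uv,z):
    o,d=ray(s,uv); return o+d*((z-o[2])/d[:,2])[:,None]
def proj(s,p):
    P=np.linalg.inv(s['pose']); r=cv2.Rodrigues(P[:3,:3])[0]
    return cv2.projectPoints(np.atleast_2d(p).astype(float),r,P[:3,3],s['K'],np.array([float(s['k1']),0,0,0]))[0][:,0]
def load(f): return dict(np.load(f'pics/{f}.npz'))
E
python3 - <<'E'
from h import *
C=np.array([[0,.338],[.375,.338],[.375,-.158],[0,-.158]])
px={'top0':[(252,20),(416,6),(442,222),(271,240)],'scene0':[(356,352),(178,345),(224,162),(358,166)]}
A=[];B=[]
for f,u in px.items():
    s=load(f); w=onz(s,u,.189)[:,:2]; print(w.round(4)); A.append(C);B.append(w)
A=np.vstack(A);B=np.vstack(B)
a0,b0=A.mean(0),B.mean(0);U,_,V=np.linalg.svd((A-a0).T@(B-b0));R=(U@V).T; t=b0-R@a0
print('yaw',np.degrees(np.arctan2(R[1,0],R[0,0])),t,np.linalg.det(R)); print(((A@R.T+t)-B).round(4))
np.savez('chest.npz',R=R,t=t)
s=load('top0');a=cv2.resize(s['img'][110:250,160:290,::-1],None,fx=4,fy=4,interpolation=2)
s=load('scene0');b=cv2.resize(s['img'][180:300,350:450,::-1],None,fx=4,fy=4,interpolation=2)
im=np.zeros((560,800,3),np.uint8); im[:,:400]=a[:,:400]; im[:480,400:]=b; cv2.imwrite('pics/crop1.png',im)
E
```

```text
[[ 0.8704 -0.0536]
 [ 0.8945 -0.4227]
 [ 0.4084 -0.4585]
 [ 0.3778 -0.0904]]
[[ 0.8637 -0.0498]
 [ 0.9014 -0.4121]
 [ 0.411  -0.4603]
 [ 0.3737 -0.0909]]
yaw -85.16063497142068 [ 0.53210243 -0.07554959] 1.0000000000000002
[[-0.0015  0.0066]
 [ 0.006   0.002 ]
 [-0.002  -0.004 ]
 [-0.0031  0.0015]
 [ 0.0052  0.0027]
 [-0.0008 -0.0086]
 [-0.0047 -0.0022]
 [ 0.001   0.002 ]]
```

View pics/crop1.png

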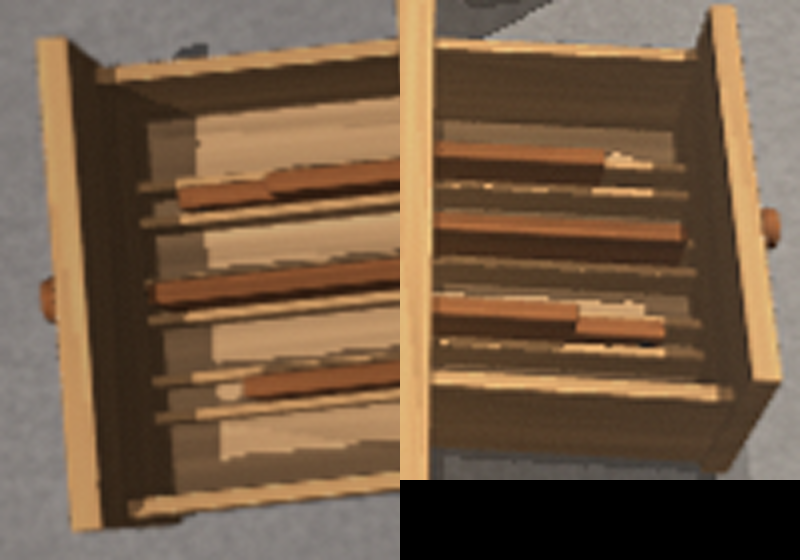

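Candidates in the top view:
- **Board at about (205-260,157):** it has a stepped handle, so it is the grip board.
- **Board at about (199-260,180):** plain, and its end comes nearest the drawer front.
- **Board at about (221-260,204):** ends well short of the front, so it is the short board.

The crop confirms the middle one is the long board. I'll measure it precisely now and plan the slanted path in 2D.

```bash
cat > m.py <<'E'
from h import *
from scipy.optimize import least_squares
# edge measurement along scanlines between predicted wire points: refine chest pose by gradient snapping
d=np.load('chest.npz');R0,t0=d['R'],d['t'];yaw0=np.arctan2(R0[1,0],R0[0,0])
def W(p,q):
    c,s=np.cos(q[2]),np.sin(q[2]); p=np.atleast_2d(p)
    return np.c_[q[0]+c*p[:,0]-s*p[:,1],q[1]+s*p[:,0]+c*p[:,1],p[:,2]]
def seg(a,b,n=25): return np.linspace(a,b,n+2)[1:-1]
segs={'top0':[((0,-.15,.189),(0,.33,.189)),((.375,-.14,.189),(.375,.33,.189)),((.01,.338,.189),(.36,.338,.189)),((-.19,-.11,.163),(-.19,.11,.163))],
 'scene0':[((0,-.15,.189),(0,.33,.189)),((.375,-.14,.189),(.375,.2,.189)),((-.208,-.11,.163),(-.208,.11,.163))]}
q=np.r_[t0,yaw0]
for it in range(6):
    obs=[]
    for f,ss in segs.items():
        s=load(f);g=cv2.GaussianBlur(cv2.cvtColor(s['img'],cv2.COLOR_RGB2LAB).astype(np.float32),(0,0),.8)
        for a,b in ss:
            P=seg(np.array(a),np.array(b));u=proj(s,W(P,q));tg=u[-1]-u[0];tg/=np.linalg.norm(tg);n=np.array([-tg[1],tg[0]])
            k=np.arange(-8,8.01,.25) if it<2 else np.arange(-3,3.01,.25)
            S=u[:,None]+k[None,:,None]*n; v=cv2.remap(g,S[...,0].astype(np.float32),S[...,1].astype(np.float32),1)
            G=np.linalg.norm(v[:,4:]-v[:,:-4],axis=2); j=G.argmax(1); e=k[j+2]; m=np.median(e); ok=abs(e-m)<1.2
            obs.append((s,P[ok],u[ok]+e[ok,None]*n,n,f))
    fun=lambda x:np.concatenate([((proj(s,W(P,x))-U)@n) for s,P,U,n,f in obs])
    q=least_squares(fun,q,loss='soft_l1').x
for s,P,U,n,f in obs: print(f,len(P),'res px',((proj(s,W(P,q))-U)@n).mean().round(2))
print('chest',q[:2].round(4),np.degrees(q[2]).round(2)); np.save('q.npy',q)
def toC(w): 
    c,s_=np.cos(q[2]),np.sin(q[2]); e=w[:,:2]-q[:2]; return np.c_[c*e[:,0]+s_*e[:,1],-s_*e[:,0]+c*e[:,1]]
# board: reddish mask, top-face at z=.09, near y=0
out=np.zeros((480,800,3),np.uint8)
for i,f in enumerate(segs):
    s=load(f); X,Y=np.meshgrid(np.arange(-.2,.2,.0005)[:401],np.arange(-.06,.06,.0005)); X,Y=np.meshgrid(np.arange(-.2,.0,.0005),np.arange(-.06,.06,.0005))
    u=proj(s,W(np.c_[X.ravel(),Y.ravel(),np.full(X.size,.09)],q)).astype(np.float32).reshape(*X.shape,2)
    im=cv2.remap(s['img'],u[...,0],u[...,1],1); out[i*240:i*240+240,:800]=cv2.resize(im[::-1,:,::-1],(800,480))[::2]
    lab=cv2.cvtColor(im,cv2.COLOR_RGB2LAB).astype(int); mask=(lab[...,1]>143)&(lab[...,0]>75)
    mask&=abs(Y)<.025
    for x in(-.16,-.13,-.1,-.07,-.04):
        c=np.where(mask[:,int((x+.2)/.0005)])[0]; print(f,x,(Y[c.min(),0]*1e3,Y[c.max(),0]*1e3) if len(c) else None)
    col=np.where(mask.sum(0)>6)[0]; print('x front',X[0,col.min()])
cv2.imwrite('pics/rect.png',out)
E
python3 m.py
```

```text
top0 25 res px -0.32
top0 24 res px 0.44
top0 25 res px 0.0
top0 25 res px 0.17
scene0 25 res px -0.32
scene0 25 res px 0.51
scene0 25 res px -0.48
chest [ 0.5318 -0.0765] -85.25
top0 -0.16 (np.float64(-3.999999999999948), np.float64(7.000000000000062))
top0 -0.13 (np.float64(-4.4999999999999485), np.float64(6.500000000000061))
top0 -0.1 (np.float64(-4.9999999999999485), np.float64(6.00000000000006))
top0 -0.07 (np.float64(-3.999999999999948), np.float64(6.500000000000061))
top0 -0.04 (np.float64(-3.999999999999948), np.float64(7.000000000000062))
x front -0.173
scene0 -0.16 (np.float64(-3.999999999999948), np.float64(6.500000000000061))
scene0 -0.13 (np.float64(-3.999999999999948), np.float64(6.500000000000061))
scene0 -0.1 (np.float64(-3.999999999999948), np.float64(7.000000000000062))
scene0 -0.07 (np.float64(-4.4999999999999485), np.float64(7.000000000000062))
scene0 -0.04 (np.float64(-3.4999999999999476), np.float64(7.500000000000062))
x front -0.1735
```

View pics/rect.png

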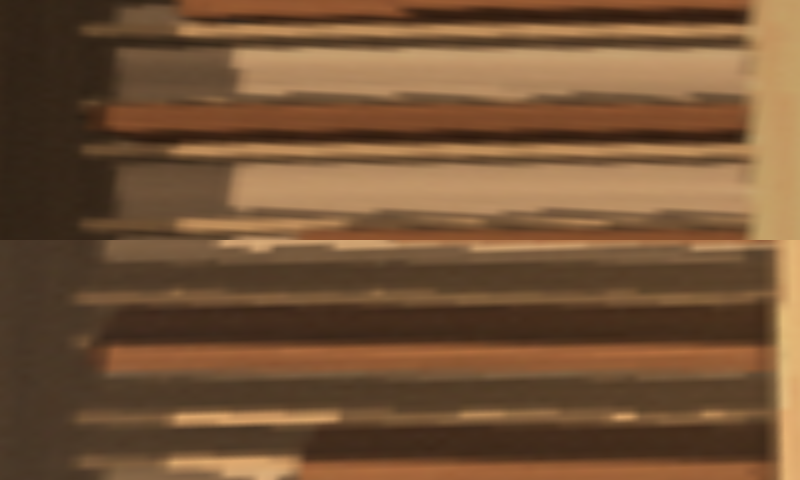

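```bash
cat > plan.py <<'E'
# 2D path (chest x,z mm; theta front-up) of board middle-of-underside at max clearance, gripper g mm ahead of board middle, tool lean l deg to front rel. to board normal
import numpy as np,heapq,sys
g,l=float(sys.argv[1]),np.radians(float(sys.argv[2]))
def edge(P,n=12): return np.vstack([np.linspace(P[i],P[(i+1)%len(P)],n,endpoint=False) for i in range(len(P))])
B=edge(np.array([[-165,0],[165,0],[165,64],[-165,64.]]),34)
def rt(a): return np.array([[np.cos(a),-np.sin(a)],[np.sin(a),np.cos(a)]])
G=edge(np.array([[-39,47],[39,47],[39,200],[-39,200.]]),16); F=edge(np.array([[-12,20],[12,20],[12,47],[-12,47.]]),5)
T=np.vstack([G,F])@rt(l).T+[-g,54]
boxes=[(0,375,171,189),(-208,-190,0,163),(155,170,0,118)]
def clr(P):
    c=999
    for a,b,d,e in boxes:
        dx=np.maximum(a-P[:,0],P[:,0]-b);dz=np.maximum(d-P[:,1],P[:,1]-e)
        c=min(c,np.where((dx<0)&(dz<0),np.maximum(dx,dz),np.hypot(np.maximum(dx,0),np.maximum(dz,0))).min())
    return c
def cost(x,z,th):
    r=rt(-np.radians(th)); b=B@r.T+[x,z]; t=T@r.T+[x,z]
    fl=b[:,1].min()-26
    if fl<-.5: return -1
    return min(clr(b),clr(t),fl+8)
xs=np.arange(-300,1,6)-14;zs=np.arange(26,420,6);ths=np.arange(0,61,3)
memo={}
def cc(s):
    if s not in memo: memo[s]=cost(xs[s[0]],zs[s[1]],ths[s[2]])
    return memo[s]
st=(len(xs)-1,0,0);best={st:(cc(st),0)};pq=[(-cc(st),0,st)];par={};goal=None
while pq:
    c,n,s=heapq.heappop(pq)
    r=rt(-np.radians(ths[s[2]]));b=B@r.T+[xs[s[0]],zs[s[1]]]
    if b[:,1].min()>215: goal=s;break
    if n>best[s][1] and -c<=best[s][0]-1e-9: continue
    for d in np.ndindex(3,3,3):
        k=tuple(np.add(s,d)-1)
        if k==s or not(0<=k[0]<len(xs) and 0<=k[1]<len(zs) and 0<=k[2]<len(ths)):continue
        v=cc(k)
        if v<1:continue
        m=min(-c,v)
        if k not in best or m>best[k][0]: best[k]=(m,n+1);par[k]=s;heapq.heappush(pq,(-m,n+1,k))
print('start clr',cc(st)); 
if goal:
    p=[goal]
    while p[-1]!=st:p.append(par[p[-1]])
    p=p[::-1]; print('min clr',best[goal][0],len(p))
    for s in p[::3]+[goal]: print(xs[s[0]],zs[s[1]],ths[s[2]],round(cc(s),1))
E
for a in "25 15" "25 30" "45 15" "45 25" "60 20"; do echo == $a; timeout 200 python3 plan.py $a | head -2; done
```

```text
== 25 15
start clr 4.0
min clr 3.348964088606489 47
== 25 30
start clr 4.0
min clr 3.348964088606489 47
== 45 15
start clr 4.0
min clr 3.348964088606489 47
== 45 25
start clr 4.0
min clr 3.348964088606489 47
== 60 20
start clr 4.0
min clr 3.348964088606489 47
```

The rectified view shows the board's top face centred at chest y of about +1.5 mm, parallel to the slots. Its front end is near x = -177 mm, so its middle is near -12. Next I'll re-plan with the back wall counted as softly as the floor, since the start position sets that limit.

```bash
python3 - <<'E'
s=open('plan.py').read()
s=s.replace("for a,b,d,e in boxes:","for a,b,d,e,k in boxes:").replace(".min())\n    return c",".min()+k)\n    return c")
s=s.replace("(0,375,171,189),(-208,-190,0,163),(155,170,0,118)","(0,375,171,189,0),(-208,-190,0,163,0),(155,170,0,118,11)").replace("fl+8","fl+14").replace("ths=np.arange(0,61,3)","ths=np.arange(0,64,3)")
open('plan.py','w').write(s)
E
for a in "25 20" "35 10" "35 20" "35 30" "50 20" "60 10"; do echo == $a; timeout 250 python3 plan.py $a > o.txt; head -2 o.txt; [ "$a" = "35 20" ] && cat o.txt; done; true
```

```text
== 25 20
start clr 11.0
min clr 8.605645878922076 49
== 35 10
start clr 11.0
min clr 8.605645878922076 49
== 35 20
start clr 11.0
min clr 8.605645878922076 49
start clr 11.0
min clr 8.605645878922076 49
-14 26 0 11.0
-14 44 0 11.0
-14 62 0 11.0
-14 80 0 11.0
-14 92 9 9.4
-20 92 18 9.3
-38 104 27 13.4
-56 116 27 11.2
-74 134 36 9.5
-92 152 39 8.8
-110 170 42 10.9
-128 188 42 9.0
-146 206 42 8.6
-164 224 45 14.6
-182 242 39 13.5
-200 260 30 43.7
-218 278 21 70.6
-218 278 21 70.6
== 35 30
start clr 11.0
min clr 8.605645878922076 49
== 50 20
start clr 11.0
min clr 8.605645878922076 49
== 60 10
start clr 11.0
min clr 8.605645878922076 49
```

```bash
cat >> h.py <<'E'
from scipy.spatial.transform import Rotation as Ro
def pose(): 
    o=ctrl.get_obs(); return np.array(o['tool_pos']),Ro.from_euler('xyz',o['orientation'],degrees=True)
def target(c,lean):
    "chest-frame TCP (m) and tool lean (deg, tool top toward drawer front) -> world pose"
    q=np.load('q.npy'); Z=Ro.from_euler('z',q[2])
    return Z.apply(c)+[q[0],q[1],0], Z*Ro.from_euler('xyz',[180,-lean,0],degrees=True)
def rel(tg,base=None):
    p,r=base or pose(); return np.r_[r.inv().apply(tg[0]-p)*100,(r.inv()*tg[1]).as_rotvec(degrees=True)].round(2)
def chest(p):
    q=np.load('q.npy'); return Ro.from_euler('z',-q[2]).apply(np.asarray(p)-[q[0],q[1],0])
E
python3 - <<'E'
from h import *
t=target([-.0415,.0015,.064],20); print(t[1].as_matrix().round(3))
for h in (.30,.12,0):
    b=t[0]-t[1].as_matrix()[:,2]*h; print(h,b.round(3),rel((b,t[1]),(np.array([.16,-.656,.227]),Ro.from_euler('xyz',[180,0,-166.32],degrees=True))))
E
```

```text
[[ 0.078 -0.997  0.028]
 [-0.936 -0.083 -0.341]
 [ 0.342  0.    -0.94 ]]
0.3 [0.521 0.067 0.346] [-52.21  61.72 -11.89  14.14  16.53 -80.18]
0.12 [0.526 0.006 0.177] [-51.26  55.64   5.02  14.14  16.53 -80.18]
0 [ 0.53  -0.035  0.064] [-50.62  51.59  16.3   14.14  16.53 -80.18]
```

The rows are not in the units I measure in: shifts go in shares of 40 cm and turns go in shares of 90 degrees. I convert before sending: -22 cm is -0.55, -20 cm is -0.5.

send_rows:
  plan:
    - [[0,0,-0.1,0,0,0],[0,0,-0.2,0,0,0],[0,0,-0.3,0,0,0],[0,0,-0.4,0,0,0],[0,0,-0.5,0,0,0],[0,0,-0.55,0,0,0]]
  fingers: 0.45

```text
clock: 0.6
tool_pos: [0.1592, -0.6563, 0.4522]
orientation: [-179.7, 0.0, -166.3]
force: [0.1, 0.5, 1.1]
opening: 0.0532
gripper_force: 0.0
```

To row units: 24.8 cm is 0.62, 21.7 cm is 0.5425.

send_rows:
  plan:
    - [[-0.065,0.0775,0,0,0,0],[-0.13,0.155,0,0,0,0],[-0.195,0.2325,0,0,0,0],[-0.26,0.31,0,0,0,0],[-0.325,0.3875,0,0,0,0],[-0.39,0.465,0,0,0,0],[-0.455,0.5425,0,0,0,0],[-0.52,0.62,0,0,0,0]]

```text
clock: 1.27
tool_pos: [0.3032, -0.3638, 0.4463]
orientation: [180.0, 0.0, -166.3]
force: [1.5, -0.3, 2.0]
opening: 0.0394
gripper_force: 0.0
```

To row units: 24.8 cm is 0.62, 21.7 cm is 0.5425.

send_rows:
  plan:
    - [[-0.065,0.0775,0,0,0,0],[-0.13,0.155,0,0,0,0],[-0.195,0.2325,0,0,0,0],[-0.26,0.31,0,0,0,0],[-0.325,0.3875,0,0,0,0],[-0.39,0.465,0,0,0,0],[-0.455,0.5425,0,0,0,0],[-0.52,0.62,0,0,0,0]]

```text
clock: 1.93
tool_pos: [0.4466, -0.0734, 0.4467]
orientation: [180.0, 0.0, -166.3]
force: [1.5, -0.6, 0.1]
opening: 0.0396
gripper_force: 0.0
```

To row units: 12.1 cm is 0.3025, -10.6 cm is -0.265, -56 degrees is -0.6222.

send_rows:
  plan:
    - [[-0.065,0.0775,0,0,0,-0.0778],[-0.13,0.155,0,0,0,-0.1556],[-0.195,0.2325,0,0,0,-0.2333],[-0.26,0.3025,0,0,0,-0.3111],[-0.265,0.3025,0,0,0,-0.3889],[-0.265,0.3025,0,0,0,-0.4667],[-0.265,0.3025,0,0,0,-0.5444],[-0.265,0.3025,0,0,0,-0.6222]]

```text
clock: 2.6
tool_pos: [0.5209, 0.0676, 0.4459]
orientation: [179.9, -0.1, -109.9]
force: [0.3, -0.4, -0.1]
opening: 0.0394
gripper_force: 0.0
```

```bash
python3 - <<'E'
from h import *
t=target([-.0415,.0015,.064],20); z=t[1].as_matrix()[:,2]
for h in (.30,.1):
    b=t[0]-z*h; print(h,rel((b,t[1])))
print(pose()[0])
E
```

```text
0.3 [ 1.000e-02 -6.000e-02  1.000e+01  4.370e+00  1.965e+01 -2.441e+01]
0.1 [  6.21  -2.94  28.8    4.37  19.65 -24.41]
[0.52088795 0.06759904 0.44591049]
```

To row units: 20 cm is 0.5, 16 cm is 0.4, -24.4 degrees is -0.2711.

send_rows:
  plan:
    - [[0,0,0.05,0.01,0.0444,-0.0556],[0,0,0.1,0.02,0.0889,-0.1111],[0,0,0.15,0.03,0.1333,-0.1667],[0,0,0.2,0.0389,0.1778,-0.2222],[0,0,0.25,0.0489,0.2189,-0.2711],[0.05,-0.025,0.4,0.0489,0.2189,-0.2711],[0.0825,-0.04,0.5,0.0489,0.2189,-0.2711],[0.0825,-0.04,0.5,0.0489,0.2189,-0.2711]]

```text
clock: 3.27
tool_pos: [0.5221, 0.0294, 0.2421]
orientation: [179.8, -20.1, -85.5]
force: [0.3, -0.3, 0.3]
opening: 0.0394
gripper_force: 0.0
```

```bash
python3 - <<'E'
from h import *
t=target([-.0415,.0015,.064],20); z=t[1].as_matrix()[:,2]
for h in (.05,0.0):
    b=t[0]-z*h; print(h,rel((b,t[1])))
print(pose()[0],chest(pose()[0]))
E
```

```text
0.05 [-0.02 -0.32 13.95  0.33 -0.11 -0.28]
0.0 [-0.03 -0.35 18.95  0.33 -0.11 -0.28]
[0.52207252 0.02942202 0.24207116] [-0.10639267 -0.00088104  0.24207116]
```

To row units: 14 cm is 0.35, 10.5 cm is 0.2625, -0.3 degrees is -0.0033.

send_rows:
  plan:
    - [[0,-0.0075,0.0875,0.0033,0,-0.0033],[0,-0.0075,0.175,0.0033,0,-0.0033],[0,-0.0075,0.2625,0.0033,0,-0.0033],[0,-0.0075,0.35,0.0033,0,-0.0033],[0,-0.0075,0.35,0.0033,0,-0.0033],[0,-0.0075,0.35,0.0033,0,-0.0033]]

```text
clock: 3.77
tool_pos: [0.5301, -0.0182, 0.114]
orientation: [-179.9, -20.2, -85.3]
force: [0.8, 0.1, 0.7]
opening: 0.0394
gripper_force: 0.0
```

```bash
python3 - <<'E'
from h import *
t=target([-.0415,.0015,.064],20); print(rel(t),pose()[0],chest(pose()[0]))
a=snap('top','top1')['img'][100:250,160:310,::-1];b=snap('scene','scene1')['img'][150:300,320:470,::-1]
cv2.imwrite('pics/c2.png',cv2.resize(np.hstack([a,b]),None,fx=2.66,fy=2.66,interpolation=2))
E
```

```text
[-0.14  0.18  5.27 -0.03 -0.16 -0.08] [ 0.5301497  -0.01816258  0.11396442] [-0.05830298  0.00323189  0.11396442]
```

View pics/c2.png

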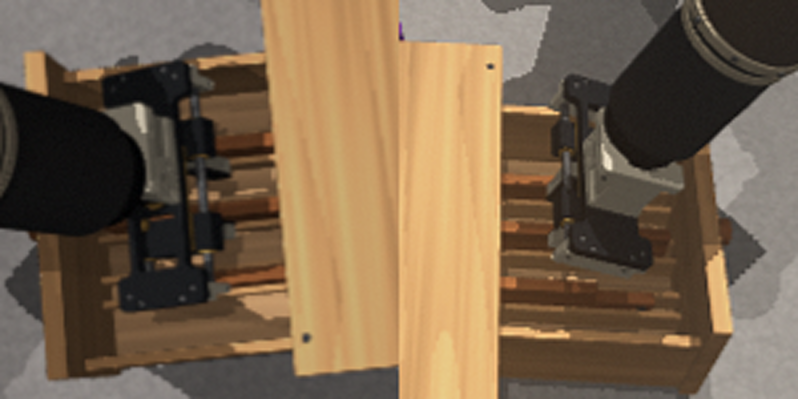

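The gripper, at about (190,180) left and (590,180) right in the crop, straddles the middle board. It is clear of the top panel and the drawer front. Descending and gripping now.

To row units: 5.2 cm is 0.13, 4.2 cm is 0.105.

send_rows:
  plan:
    - [[-0.0025,0.005,0.0375,0,0,0],[-0.0025,0.005,0.075,0,0,0],[-0.0025,0.005,0.105,0,0,0],[-0.0025,0.005,0.13,0,0,0],[-0.0025,0.005,0.13,0,0,0],[-0.0025,0.005,0.13,0,0,0]]

```text
clock: 4.37
tool_pos: [0.532, -0.0331, 0.0672]
orientation: [-179.6, -20.0, -85.4]
force: [0.0, -0.5, -0.7]
opening: 0.0393
gripper_force: 0.0
```

```bash
python3 - <<'E'
from h import *
t=target([-.0415,.0015,.064],20); print(rel(t),chest(pose()[0]),ctrl.get_obs()['force'])
E
```

```text
[ 0.06  0.23  0.36 -0.37 -0.01 -0.11] [-0.04326358  0.00381427  0.06723476] [ 0.01632277 -0.52540173 -0.69408853]
```

To row units: 0.3 cm is 0.0075, 0.2 cm is 0.005.

send_rows:
  plan:
    - [[0,0.005,0.0075,0,0,0],[0,0.005,0.0075,0,0,0],[0,0.005,0.0075,0,0,0]]

```text
clock: 4.62
tool_pos: [0.5294, -0.0347, 0.0637]
orientation: [-179.6, -20.0, -85.4]
force: [0.3, -0.6, -0.8]
opening: 0.0398
gripper_force: 0.0
```

send_rows:
  plan:
    - [[0,0,0,0,0,0],[0,0,0,0,0,0],[0,0,0,0,0,0],[0,0,0,0,0,0],[0,0,0,0,0,0],[0,0,0,0,0,0],[0,0,0,0,0,0],[0,0,0,0,0,0]]
  fingers: 0

```text
clock: 5.28
tool_pos: [0.5289, -0.0351, 0.063]
orientation: [-179.7, -20.0, -85.4]
force: [-0.5, 0.2, 0.7]
opening: 0.0137
gripper_force: 30.0
```

```bash
python3 - <<'E'
from h import *
o=ctrl.get_obs();print(chest(o['tool_pos']),o['orientation'],o['force'],o['opening'],o['gripper_force'])
E
python3 - <<'E'
s=open('plan.py').read()
# shortest path with clearance-weighted cost
s=s[:s.index("st=(len")]+'''
st=(len(xs)-1,0,0);D={st:0};pq=[(0,st)];par={}
while pq:
    c,s=heapq.heappop(pq)
    if c>D[s]:continue
    r=rt(-np.radians(ths[s[2]]))
    if (B@r.T+[0,zs[s[1]]])[:,1].min()>225:break
    for d in np.ndindex(3,3,3):
        k=tuple(np.add(s,d)-1)
        if k==s or not(0<=k[0]<len(xs) and 0<=k[1]<len(zs) and 0<=k[2]<len(ths)):continue
        v=cc(k)
        if v<7:continue
        n=c+np.linalg.norm(np.subtract(d,1))*(1+(20/v)**2)
        if n<D.get(k,1e9): D[k]=n;par[k]=s;heapq.heappush(pq,(n,k))
p=[s]
while p[-1]!=st:p.append(par[p[-1]])
P=np.array([[xs[a],zs[b],ths[c]] for a,b,c in p[::-1]],float)
from scipy.ndimage import uniform_filter1d
Q=uniform_filter1d(P,5,axis=0,mode='nearest')
cl=[cost(*a) for a in Q]; print(len(Q),'min',min(cl))
for a,c in zip(Q[::2],cl[::2]): print(a.round(1),round(c,1))
np.save('path.npy',Q)
'''
open('plan2.py','w').write(s)
E
python3 plan2.py 35 20
```

```text
[-0.04150531  0.00063109  0.06296599] [-179.72071982  -20.03377023  -85.36384143] [-0.50539878  0.19325462  0.74596969] 0.01366844618147132 29.98593360185623
52 min 7.193934396693185
[-14.   29.6   0.6] 11.0
[-14.   38.    1.8] 11.1
[-14.  50.   3.] 11.2
[-14.  62.   3.] 11.2
[-14.   74.    4.8] 10.9
[-16.4  84.8   9. ] 10.3
[-20.  92.  15.] 10.1
[-27.2  98.   21. ] 8.8
[-38.  104.   25.8] 13.3
[-50.  107.6  28.8] 16.0
[-62.  112.4  30. ] 17.9
[-74.  117.2  31.2] 19.7
[-86.  124.4  33. ] 22.0
[-98.  131.6  34.8] 24.3
[-110.   140.    37.2] 27.2
[-122.   148.4   39. ] 30.5
[-134.   158.    40.8] 32.9
[-146.  170.   42.] 34.5
[-158.  182.   42.] 33.6
[-170.   192.8   42. ] 33.9
[-182.   202.4   41.4] 32.9
[-194.   212.    38.4] 27.4
[-204.8  224.    33. ] 31.6
[-210.8  236.    27. ] 44.2
[-212.  248.   21.] 54.1
[-212.   256.4   15.6] 57.9
```

```bash
cat > rows.py <<'E'
from h import *
import sys
Q=np.load('path.npy'); Q=np.vstack([[-14,26,0],Q[1::2],Q[-1]]); Q[:,0]+=1
def tcp(w,y=.001):
    x,z,th=w;a=np.radians(-th);c,s=np.cos(a),np.sin(a);v=np.array([-28.5,37])
    return target([(x+c*v[0]-s*v[1])/1e3,y,(z+s*v[0]+c*v[1])/1e3],20-th)
if __name__=='__main__':
    i=0
    while i<len(Q)-1:
        b=tcp(Q[i]); print('#',i,Q[i])
        for k in range(i+1,min(i+8,len(Q))): print(rel(tcp(Q[k]),b).round(1).tolist())
        i+=7
E
python3 rows.py
```

```text
# 0 [-13.  26.   0.]
[0.3, 0.0, -0.7, -0.0, -1.2, -0.0]
[0.8, -0.0, -1.8, -0.0, -2.4, -0.0]
[1.3, 0.0, -2.9, -0.0, -3.0, -0.0]
[1.7, -0.0, -4.0, -0.0, -3.6, -0.0]
[2.3, -0.0, -5.2, -0.0, -6.6, -0.0]
[2.8, 0.0, -6.2, -0.0, -12.0, -0.0]
[2.9, -0.0, -7.1, -0.0, -18.0, -0.0]
# 7 [-22.6  95.6  18. ]
[-0.4, -0.0, -0.6, -0.0, -5.4, -0.0]
[-1.2, -0.0, -1.3, 0.0, -9.6, 0.0]
[-2.3, 0.0, -1.7, 0.0, -11.4, 0.0]
[-3.4, -0.0, -2.3, 0.0, -12.6, 0.0]
[-4.4, -0.0, -2.9, 0.0, -13.8, 0.0]
[-5.4, 0.0, -3.7, 0.0, -16.2, 0.0]
[-6.4, 0.0, -4.6, 0.0, -18.0, -0.0]
# 14 [-103.   136.4   36. ]
[-1.2, -0.0, -0.4, 0.0, -1.8, 0.0]
[-2.4, -0.0, -1.0, -0.0, -4.2, -0.0]
[-3.8, -0.0, -1.8, 0.0, -5.4, 0.0]
[-5.2, 0.0, -2.6, 0.0, -6.0, 0.0]
[-6.7, 0.0, -3.4, 0.0, -6.0, 0.0]
[-8.1, 0.0, -4.0, 0.0, -6.0, 0.0]
[-9.7, -0.0, -4.6, -0.0, -4.2, -0.0]
# 21 [-187.   207.2   40.2]
[-1.8, -0.0, -0.5, 0.0, 4.2, 0.0]
[-3.5, 0.0, -1.1, 0.0, 10.2, 0.0]
[-4.6, 0.0, -1.9, 0.0, 16.2, 0.0]
[-5.4, -0.0, -2.6, -0.0, 22.2, 0.0]
[-5.9, -0.0, -2.9, 0.0, 26.4, 0.0]
[-5.9, -0.0, -2.9, 0.0, 26.4, 0.0]
```

To row units: -4 cm is -0.1, -2.9 cm is -0.0725, -2.4 degrees is -0.0267.

send_rows:
  plan:
    - [[0.0075,0,-0.0175,0,-0.0133,0],[0.02,0,-0.045,0,-0.0267,0],[0.0325,0,-0.0725,0,-0.0333,0],[0.0425,0,-0.1,0,-0.04,0],[0.0425,0,-0.1,0,-0.04,0],[0.0425,0,-0.1,0,-0.04,0]]

```text
clock: 5.78
tool_pos: [0.5291, -0.0373, 0.1064]
orientation: [-179.7, -16.4, -85.4]
force: [-0.9, -0.4, -2.2]
opening: 0.014
gripper_force: 30.0
```

```bash
python3 - <<'E'
from h import *
from rows import *
print(rel(tcp(Q[4])),rel(tcp(Q[7])),ctrl.get_obs()['moment'])
a=snap('top','top2')['img'][100:250,160:310,::-1];b=snap('scene','scene2')['img'][150:300,320:470,::-1]
cv2.imwrite('pics/c3.png',cv2.resize(np.hstack([a,b]),None,fx=2.66,fy=2.66,interpolation=2))
E
```

```text
[ 0.03 -0.04 -0.02 -0.31 -0.   -0.14] [  1.04  -0.06  -3.15  -0.32 -14.4   -0.1 ] [ 1.31298772  0.23744579 -0.04054692]
```

View pics/c3.png

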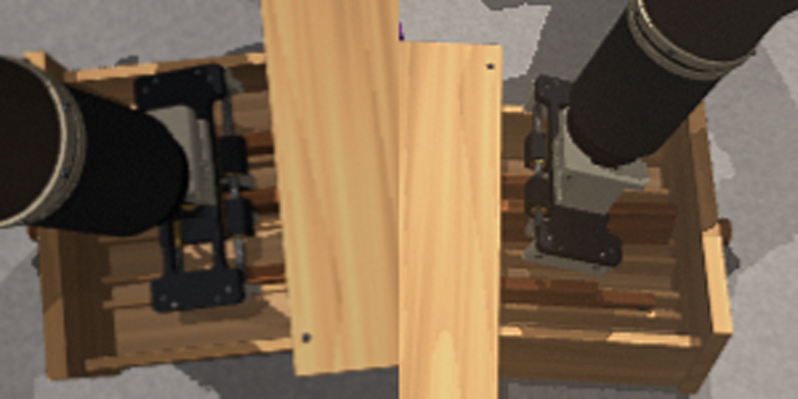

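```bash
cat > bd.py <<'E'
from h import *
def board(x,z,th,y=.001):
    a=np.radians(-th);c,s=np.cos(a),np.sin(a);o=[]
    for u,w in((-165,0),(-165,64),(165,64),(165,0)):
        for yy in(.007,-.007): o.append([(x+c*u-s*w)/1e3,y+yy,(z+s*u+c*w)/1e3])
    q=np.load('q.npy'); return Ro.from_euler('z',q[2]).apply(o)+[q[0],q[1],0]
def boardg(extra,p=None):
    "board assuming grasp, slipped by extra deg (front up +) about the grasp point"
    c=chest((p or pose())[0]);r=(p or pose())[1]; th=20+np.degrees(0)+ (-(20+0)) 
    z=Ro.from_euler('z',-np.load('q.npy')[2]).apply(r.as_matrix()[:,2]); lean=np.degrees(np.arctan2(z[0],-z[2])); th=20-lean+extra
    g=np.array([c[0]*1e3-19*z[0],c[2]*1e3-19*z[2]]); v=np.array([-35,54.8]); a=np.radians(-th)
    o=g-np.array([np.cos(a)*v[0]-np.sin(a)*v[1],np.sin(a)*v[0]+np.cos(a)*v[1]]); return o,th,board(o[0],o[1],th)
E
python3 - <<'E'
from bd import *
s=load('scene2')
for e in(-8,-4,0,4,8):
    o,th,P=boardg(e); print(e,o.round(1),round(th,1),proj(s,P[[0,2]]).round(1).tolist())
im=s['img'][195:265,385:435,::-1].copy(); im=cv2.resize(im,None,fx=8,fy=8,interpolation=2)
u=(proj(s,boardg(0)[2])-[385,195])*8+3.5
for i,j in((0,1),(0,2),(2,3),(1,3),(2,4),(0,6)): cv2.line(im,tuple(int(v) for v in u[i]),tuple(int(v) for v in u[j]),(0,255,0),1)
cv2.imwrite('pics/c4.png',im)
E
```

```text
-8 [-5.3 71.8] -4.5 [[416.3, 245.5], [422.9, 233.9]]
-4 [-9.  69.2] -0.5 [[418.5, 244.0], [423.5, 232.1]]
0 [-12.9  66.9] 3.5 [[420.5, 242.4], [423.8, 230.3]]
4 [-17.   64.8] 7.5 [[422.2, 240.8], [424.0, 228.5]]
8 [-21.1  63. ] 11.5 [[423.8, 239.1], [423.8, 226.7]]
```

View pics/c4.png

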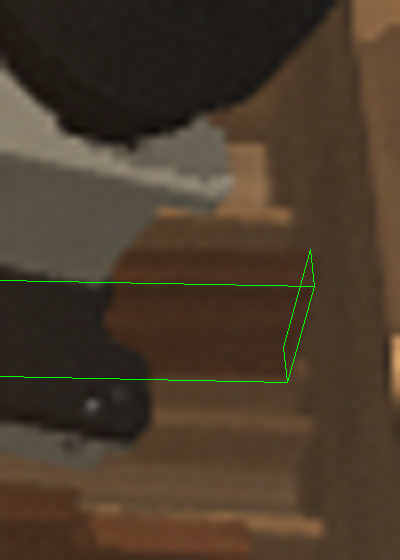

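The overlay fits the lifted board's front end, whose corners are at about (421,242) and (424,230) in the scene view. So there is no slip, and I'll continue the tilt and draw.

To row units: -3.1 cm is -0.0775, -2.3 cm is -0.0575, -14.4 degrees is -0.16.

send_rows:
  plan:
    - [[0.0075,0,-0.015,0.0011,-0.0167,0.0011],[0.0125,0,-0.03,0.0011,-0.0333,0.0011],[0.02,0,-0.045,0.0011,-0.0611,0.0011],[0.0225,0,-0.0575,0.0022,-0.0933,0.0011],[0.025,0,-0.0675,0.0022,-0.1267,0.0011],[0.025,0,-0.0775,0.0022,-0.16,0.0011],[0.025,0,-0.0775,0.0022,-0.16,0.0011]]

```text
clock: 6.47
tool_pos: [0.5293, -0.0386, 0.1391]
orientation: [-179.5, -1.9, -85.4]
force: [0.7, -0.6, -3.2]
opening: 0.0136
gripper_force: 30.0
```

```bash
python3 - <<'E'
from bd import *
from rows import *
print(rel(tcp(Q[7])),ctrl.get_obs()['force'],boardg(0)[:2])
for k in range(8,15): print(k,rel(tcp(Q[k])).round(1).tolist())
E
```

```text
[-0.02 -0.03 -0.05 -0.5   0.12 -0.18] [ 0.70365568 -0.64023047 -3.18528081] (array([-22.45723517,  95.10752306]), np.float64(18.11964270162641))
8 [-0.4, -0.0, -0.7, -0.5, -5.3, -0.2]
9 [-1.3, -0.0, -1.4, -0.5, -9.5, -0.1]
10 [-2.3, -0.0, -1.8, -0.5, -11.3, -0.1]
11 [-3.4, -0.0, -2.3, -0.5, -12.5, -0.1]
12 [-4.5, -0.0, -3.0, -0.5, -13.7, -0.1]
13 [-5.4, -0.0, -3.7, -0.5, -16.1, -0.1]
14 [-6.5, -0.0, -4.6, -0.5, -17.9, -0.1]
```

To row units: -4.5 cm is -0.1125, -3.4 cm is -0.085, -13.7 degrees is -0.1522.

send_rows:
  plan:
    - [[-0.01,0,-0.0175,-0.0022,-0.0589,0],[-0.02,0,-0.0275,-0.0022,-0.0867,0],[-0.0325,0,-0.035,-0.0022,-0.1056,0],[-0.0575,0,-0.045,-0.0022,-0.1256,0],[-0.085,0,-0.0575,-0.0022,-0.1389,0],[-0.1125,0,-0.075,-0.0022,-0.1522,0],[-0.1125,0,-0.075,-0.0022,-0.1522,0]]

```text
clock: 7.05
tool_pos: [0.5251, 0.0088, 0.1679]
orientation: [-179.7, 11.7, -85.2]
force: [0.8, 0.5, -2.0]
opening: 0.0139
gripper_force: 30.0
```

```bash
python3 - <<'E'
from bd import *
from rows import *
print(rel(tcp(Q[12])),ctrl.get_obs()['force'],boardg(0)[:2])
for k in range(13,20): print(k,rel(tcp(Q[k])).round(1).tolist())
a=snap('top','top3');b=snap('scene','scene3');o=[]
for s,(r,c) in((a,(90,130)),(b,(140,330))):
    im=cv2.resize(s['img'][r:r+170,c:c+150,::-1],None,fx=2.6,fy=2.6,interpolation=2)
    u=((proj(s,boardg(0)[2])-[c,r])*2.6+.8).astype(int)
    for i,j in((0,1),(0,2),(2,3),(1,3),(2,4),(0,6),(3,5)): cv2.line(im,tuple(map(int,u[i])),tuple(map(int,u[j])),(0,255,0),1)
    o.append(im)
cv2.imwrite('pics/c5.png',np.hstack(o))
E
```

```text
[ 0.2  -0.06  0.03 -0.3  -0.11  0.02] [ 0.83477401  0.45749975 -2.012467  ] (array([-80.79420022, 121.53866398]), np.float64(31.69380596317745))
13 [-0.9, -0.1, -0.5, -0.3, -2.5, 0.0]
14 [-2.1, -0.1, -1.1, -0.3, -4.3, 0.0]
15 [-3.3, -0.1, -1.6, -0.3, -6.1, 0.0]
16 [-4.5, -0.1, -2.3, -0.3, -8.5, 0.0]
17 [-5.8, -0.1, -3.2, -0.3, -9.7, 0.0]
18 [-7.2, -0.1, -4.1, -0.3, -10.3, 0.0]
19 [-8.6, -0.1, -5.0, -0.3, -10.3, 0.0]
```

View pics/c5.png

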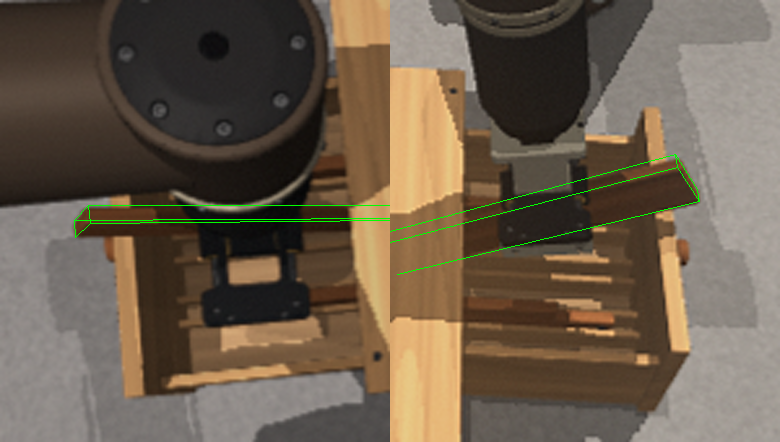

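The board, running from its front end at about (700,180) in the right crop, follows the predicted outline. Its front end is over the drawer front, the other boards are undisturbed, and there is no contact force. Continuing.

To row units: -8.6 cm is -0.215, -7.2 cm is -0.18, -10.3 degrees is -0.1144.

send_rows:
  plan:
    - [[-0.0225,0,-0.0125,-0.0022,-0.0278,0],[-0.0525,0,-0.0275,-0.0022,-0.0478,0],[-0.0825,0,-0.04,-0.0022,-0.0678,0],[-0.1125,0,-0.0575,-0.0022,-0.0944,0],[-0.145,0,-0.08,-0.0022,-0.1078,0],[-0.18,0,-0.1025,-0.0022,-0.1144,0],[-0.215,0,-0.125,-0.0022,-0.1144,0],[-0.215,0,-0.125,-0.0022,-0.1144,0]]

```text
clock: 7.82
tool_pos: [0.5195, 0.083, 0.2366]
orientation: [-179.6, 21.9, -85.1]
force: [0.6, -0.2, -2.1]
opening: 0.0135
gripper_force: 30.0
```

```bash
python3 - <<'E'
from bd import *
from rows import *
print(rel(tcp(Q[19])),ctrl.get_obs()['force'],boardg(0)[:2])
for k in range(20,27): print(k,rel(tcp(Q[k])).round(1).tolist())
print(rel(tcp([-212,290,15.6])),rel(tcp([-212,340,15.6])))
E
```

```text
[ 0.13  0.    0.17 -0.29 -0.06  0.15] [ 0.64075803 -0.21208971 -2.08601588] (array([-163.48108039,  190.09654146]), np.float64(41.9374298734442))
20 [-1.3, -0.0, -0.3, -0.3, -0.1, 0.2]
21 [-3.0, -0.0, -0.7, -0.3, 1.7, 0.2]
22 [-4.8, -0.0, -1.1, -0.3, 5.9, 0.1]
23 [-6.4, -0.0, -1.7, -0.3, 11.9, 0.1]
24 [-7.6, -0.0, -2.4, -0.3, 17.9, 0.1]
25 [-8.4, -0.0, -3.1, -0.3, 23.9, 0.1]
26 [-8.9, -0.0, -3.4, -0.3, 28.1, 0.1]
[-10.06  -0.06  -6.37  -0.32  26.34   0.08] [-11.93  -0.09 -11.01  -0.32  26.34   0.08]
```

To row units: -11.2 cm is -0.28, -10.1 cm is -0.2525, 26.3 degrees is 0.2922.

send_rows:
  plan:
    - [[-0.0325,0,-0.0075,-0.0022,0,0],[-0.075,0,-0.0175,-0.0022,0.0189,0],[-0.12,0,-0.0275,-0.0022,0.0656,0],[-0.16,0,-0.0425,-0.0022,0.1322,0],[-0.19,0,-0.06,-0.0022,0.1989,0],[-0.2125,0,-0.0825,-0.0022,0.2656,0],[-0.2525,0,-0.16,-0.0022,0.2922,0],[-0.28,0,-0.2275,-0.0022,0.2922,0]]

```text
clock: 8.48
tool_pos: [0.5115, 0.1532, 0.3601]
orientation: [179.8, -4.7, -85.0]
force: [2.4, -0.0, -2.1]
opening: 0.014
gripper_force: 30.0
```

```bash
python3 - <<'E'
from bd import *
from rows import *
print(ctrl.get_obs()['force'],boardg(0)[:2],rel(tcp([-212,350,15])))
E
```

```text
[ 2.42359995 -0.03863112 -2.11665222] (array([-212.89935735,  316.88812694]), np.float64(15.330354779934819)) [ 0.34 -0.21 -3.29  0.18  0.33  0.28]
```

To row units: -3.3 cm is -0.0825, -1.5 cm is -0.0375.

send_rows:
  plan:
    - [[0.0025,0,-0.0375,0,0,0],[0.0075,0,-0.0825,0,0,0],[0.0075,0,-0.0825,0,0,0],[0.0075,0,-0.0825,0,0,0],[0.0075,0,-0.0825,0,0,0],[0.0075,0,-0.0825,0,0,0]]

```text
clock: 8.98
tool_pos: [0.5121, 0.1504, 0.3916]
orientation: [179.8, -4.4, -85.2]
force: [-0.1, 0.2, -2.8]
opening: 0.0141
gripper_force: 30.0
```

```bash
python3 - <<'E'
from bd import *
print(ctrl.get_obs()['force'],boardg(0)[:2])
a=snap('top','top4')['img'][:,:,::-1];b=snap('scene','scene4');o=b['img'][:,:,::-1].copy()
u=proj(b,boardg(0)[2]).astype(int)
for i,j in((0,2),(2,4),(4,6),(0,6)): cv2.line(o,tuple(map(int,u[i])),tuple(map(int,u[j])),(0,255,0),1)
cv2.imwrite('pics/c6.png',np.hstack([a[0:300,100:500],o[100:400,150:550]]))
E
```

```text
[-0.08925345  0.24568498 -2.83373182] (array([-210.25090325,  348.37074534]), np.float64(15.61571689042237))
```

View pics/c6.png

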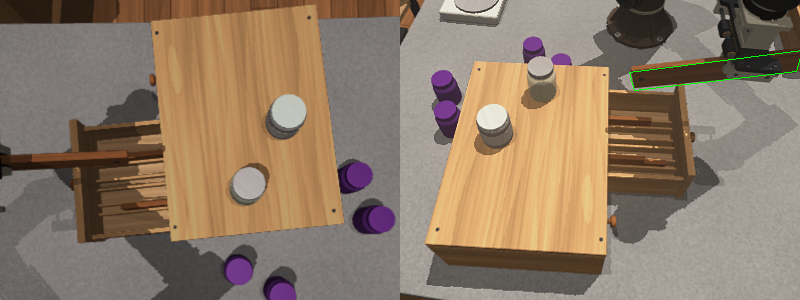

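The board hangs free in the gripper, with its tail end near (635,80) in the right crop and about 0.30 m above the worktop. The drawer is still open, the two short boards are in their slots, and the jar and tin haven't moved. Handing in.

```bash
python3 -c "
from plant import ctrl
print(ctrl.close_job())"
```

```text
the job is handed in; nothing more can be done
None
```

The long board is out and still in the gripper, about 0.1 m above the chest's top and touching nothing else; the two shorter boards, jar, tin and open drawer looked unmoved in the last pictures, and the job is handed in at about 9 s (no verdict was returned).

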